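Deburr the brass cup bush of the bottle riser

TASK

The brass bush newly set in the aluminium bottle riser still has a sharp edge at the top of its bore. Take the orange deburring tool from its stand, set its cone blade in the bore against the edge on the red dot's side and run it clockwise (seen from above) all the way round to the dot again, slowly (some ten seconds for the round), with a light, steady pressure (a few newtons, never hard) that keeps the blade on the edge. Then put the tool back upright in its free slot, collar down on the stand, and leave the other things alone.

Things in the scene. Friction and masses are not known exactly. Their poses are not given: they have to be found in the camera images.
- riser: Low aluminium bottle shelf, fixed to the desk, 130 mm (its x) by 180 mm (its y), its plate's top 48 mm above the desk. In it sits a brass bush: open bore 44 mm in diameter with a sharp top edge, 14 mm deep, open air below; flange 68 mm in diameter standing 2 mm above the plate. A red dot, 10 mm, beside it. Origin: centre of the footprint, on the desk; z up. A small bottle stands on it.
- hole (a point): Nominal centre of the bush's bore, at the level of the flange's top face (50 mm above the desk). x points to the red dot, whose centre is 46 mm away on the plate; z up. The bush is fixed rigidly, but 4 mm off this place to some side that the pose does not show: find the edge by feel.
- deburrer: The deburring tool: orange square handle 22 x 22 mm (flats along its x and y), from 43 to 105 mm above the tip; below it a black collar, 28 mm diameter, 38 to 43 mm above the tip; then a steel stem 8 mm thick; at the bottom a steel cone blade, round all about so it need not be turned as it goes round: 5 mm diameter at the tip, 14 mm diameter at 14 mm above the tip. 120 g, stands upright in the stand at the start. Origin: the tip; z runs up the handle.
- blade_tip (a point): The tip of the deburrer's cone, on its axis; same axes as deburrer. With the tip 8 mm below the bore's top edge, the cone (10 mm diameter there) bears on the edge when the tool's axis is about 17 mm from the bore's real centre.
- stand: Wooden tool stand, fixed to the desk, 70 mm (its x) by 160 mm (its y), 50 mm high. Origin: centre of the underside; z up. Two slots, one for each of two tools.
- slot_a (a point): Mouth of one stand slot (21 mm diameter, 44 mm deep), at the stand's top face, 40 mm from its middle along +y. A tool stands in a slot with its collar resting on the top face, so the tip then is 38 mm below the mouth.
- slot_b (a point): Mouth of the other slot, likewise, 40 mm along -y. The deburrer may start in either slot; the other one holds the blue tool.
- reamer: Bystander in the other slot of the stand: a tool with a blue square handle 22 mm wide, its top 50 mm above the stand. Origin: its lower tip.
- oil_riser: Bystander: small amber bottle, 26 mm diameter, 55 mm high, standing on the riser some 85 to 100 mm from the bore. Origin: centre of its base.
- oil_front: Bystander: amber bottle with green label, 26 mm diameter, 70 mm high. Origin: centre of its base.
- oil_far: Bystander: amber bottle with white cap, 26 mm diameter, 70 mm high. Origin: centre of its base.
- diffuser: Bystander: white ceramic pebble, 96 mm diameter, 53 mm high. Origin: centre of its base.
- scanner: Bystander: blue hand-rest device with steel pads, 110 x 85 x 35 mm. Origin: centre of its base.
- carton: Bystander: yellow carton, 60 x 100 x 90 mm. Origin: centre of its base.

How it is judged:
On the way, in this order (a step that is already met when the one before it is completed fails the run):
1. the deburring tool is lifted clear of its stand (z of blade_tip in the frame of stand above 0.055 m), for 0.1 s.
2. the blade rubs on the bore's edge at the red dot (contact above 0.5 N, tip 2 to 13 mm below the flange's top) (x of blade_tip in the frame of hole above 0.009 m and y of blade_tip in the frame of hole between -0.006 and 0.006 m and z of blade_tip in the frame of hole between -0.013 and -0.002 m and contact force between deburrer and riser above 0.5 N), for 0.2 s.
3. the blade rubs on the bore's edge one eighth round clockwise (contact above 0.5 N, tip 2 to 13 mm below the flange's top) (x of blade_tip in the frame of hole above 0.0075 m and y of blade_tip in the frame of hole below -0.0075 m and z of blade_tip in the frame of hole between -0.013 and -0.002 m and contact force between deburrer and riser above 0.5 N), for 0.2 s.
4. the blade rubs on the bore's edge a quarter round (contact above 0.5 N, tip 2 to 13 mm below the flange's top) (x of blade_tip in the frame of hole between -0.006 and 0.006 m and y of blade_tip in the frame of hole below -0.009 m and z of blade_tip in the frame of hole between -0.013 and -0.002 m and contact force between deburrer and riser above 0.5 N), for 0.2 s.
5. the blade rubs on the bore's edge three eighths round (contact above 0.5 N, tip 2 to 13 mm below the flange's top) (x of blade_tip in the frame of hole below -0.0075 m and y of blade_tip in the frame of hole below -0.0075 m and z of blade_tip in the frame of hole between -0.013 and -0.002 m and contact force between deburrer and riser above 0.5 N), for 0.2 s.
6. the blade rubs on the bore's edge half-way round, opposite the dot (contact above 0.5 N, tip 2 to 13 mm below the flange's top) (x of blade_tip in the frame of hole below -0.009 m and y of blade_tip in the frame of hole between -0.006 and 0.006 m and z of blade_tip in the frame of hole between -0.013 and -0.002 m and contact force between deburrer and riser above 0.5 N), for 0.2 s.
7. the blade rubs on the bore's edge five eighths round (contact above 0.5 N, tip 2 to 13 mm below the flange's top) (x of blade_tip in the frame of hole below -0.0075 m and y of blade_tip in the frame of hole above 0.0075 m and z of blade_tip in the frame of hole between -0.013 and -0.002 m and contact force between deburrer and riser above 0.5 N), for 0.2 s.
8. the blade rubs on the bore's edge three quarters round (contact above 0.5 N, tip 2 to 13 mm below the flange's top) (x of blade_tip in the frame of hole between -0.006 and 0.006 m and y of blade_tip in the frame of hole above 0.009 m and z of blade_tip in the frame of hole between -0.013 and -0.002 m and contact force between deburrer and riser above 0.5 N), for 0.2 s.
9. the blade rubs on the bore's edge seven eighths round (contact above 0.5 N, tip 2 to 13 mm below the flange's top) (x of blade_tip in the frame of hole above 0.0075 m and y of blade_tip in the frame of hole above 0.0075 m and z of blade_tip in the frame of hole between -0.013 and -0.002 m and contact force between deburrer and riser above 0.5 N), for 0.2 s.
10. the blade rubs on the bore's edge back at the red dot, the circle closed (contact above 0.5 N, tip 2 to 13 mm below the flange's top) (all of step 2), for 0.2 s.
At the end, for the whole second after the job is handed in: The deburrer stands upright (within 0.1 rad) and still in a slot of the stand, its collar down on the stand (tip height right within 4 mm, within 6 mm of the slot's axis), and no bystander has been moved more than 20 mm ((horizontal distance between blade_tip and slot_a below 0.006 m or horizontal distance between blade_tip and slot_b below 0.006 m) and z of blade_tip in the frame of stand between 0.008 and 0.015 m and angle between deburrer's own z axis and vertical below 0.1 rad and linear speed of deburrer below 0.02 m/s and distance of each of reamer, oil_riser, oil_front, oil_far, diffuser, scanner, carton from where it was at the start of the episode below 0.02 m); the robot touches nothing.
It fails at once if the blade or tool presses on the riser with more than 10 N (contact force between deburrer and riser above 10 N).
It fails at once if a bystander is pushed more than 20 mm or tipped (distance of any of reamer, oil_riser, oil_front, oil_far, diffuser, scanner, carton from where it was at the start of the episode above 0.02 m or angle between any of reamer, oil_riser, oil_front, oil_far, diffuser, scanner, carton's own z axis and vertical above 0.4 rad).
It fails at once if the gripper presses on the riser (contact force between the fingers and riser above 5 N).
It also fails if it takes over 72 s, if anything falls off the work surface, if the arm or the gripper's body presses on something with over 40 N, if the wrist force passes 120 N, or if a joint passes its speed limit or range.

ROBOT

A 6-joint arm with a two-finger parallel gripper is mounted at the origin on the work surface. World frame = base frame: x ahead of the robot, y to its left, z up, the work surface at z = 0. Lengths are in m, angles in rad, forces in N, time in s.
With the tool pointing down it reaches from about 0.25 to 0.775 m from the base axis. Payload 4 kg.
Tool frame: the origin (TCP) lies at the centre of the arm's flange, where the gripper is bolted on; the fingertips stand 199 mm ahead of it and the grasp point (between the pads) lies 180 mm ahead of it (robot.tcp_to_tips is the distance from the TCP to the fingertips, in m); z points along the fingers, y is the line along which they close (so a half turn about z gives the same grasp; the last joint's range is limited). The gripper opens to 94 mm and grips with 3 to 60 N. Pads are 16 mm wide; open, the fingers measure 119 mm over their backs; the gripper's body (75 mm by 177 mm) begins 78 mm behind the grasp point.
Start: joints at [-1.24, 0.087, 1.371, -0, 1.684, -0.103], TCP at [0.231, -0.499, 0.405] pointing down, gripper open.
Joint ranges: [-3.1, 3.1], [-0.76, 2.03], [0.27, 2.55], [-1.08, 4.22], [0.17, 2.65], [-2.57, 2.57]. Speed limits (rad/s): [2.79, 2.79, 3.14, 3.14, 3.14, 3.14].

INTERFACE

Orientations are given as [roll, pitch, yaw] about the fixed x, y, z axes, in that order (R = Rz(yaw) Ry(pitch) Rx(roll)).
In Python, from bench import telemetry, snapshot, ticket, robot gives the robot as it stands.
- The arm moves only by the tool apply_moves, never from a script. Its argument "moves" is a list that holds one entry, the list of rows, each a list of 5 numbers: the shift along the tool's x, y, z in units of 50 mm (1.0 is 50 mm), then the turn about the tool's z in units of 10 degrees (1.0 is 10 degrees), then the closure, from 0 (fully open) to 1 (shut). A call has 1 to 10 rows; each row is the pose to reach, as a shift and turn from the pose commanded when the call began, along the tool's axes at that moment; what a row does not reach only later rows make up. A row lasts 1/8 s, in which the tool goes at most 62.5 mm and 10.7 degrees, less where a joint would pass 70% of its speed; a pose out of reach is approached as far as the arm can. A call with a gripper value outside its range is refused whole. The fingers move at their own pace and stop on an object; the grip force is fixed at half the most. Time passes only in rows, so rows that repeat a pose let the fingers close. It gives the time, the measured TCP pose, the force, the opening and the grip force at its end, in the units of the state.
- telemetry.get_obs(): the state, without advancing time (a new reading comes with each control period).
- snapshot(name): name is "side" or "top" or "wrist"; returns a dict with "image" (400x640x3 uint8, red, green, blue), "fovy" (degrees; the focal length in pixels is half the picture's height over the tangent of half this angle, whatever the lens; pixels are square), "cx", "cy" (the principal point, pixels), "R" (3x3) and "t" (3): a world point X has camera coordinates R X + t. Camera axes: x right, y down, z forward; pixel columns grow to the right and rows downward; lengths in m; the calibration is good to about 2 mm. The wrist camera is an equidistant fisheye: a pixel r from the principal point sees the ray r / f radians off the axis. A picture is of the moment at which its call begins. There is no depth.
- ticket.close_job(): hands the job in; it is judged then, once.
The state is a dict: "time": time; "joint_positions": joint angles; "qvel": joint speeds; "joint_torque": joint torques, N m; "tool_pos": TCP position; "ee_rot": TCP orientation; "wrist_force": force on the tool from outside, world axes, zero at the start; "wrist_torque": the same for the moment, N m; "width": finger opening in m; "finger_force": force on a finger pad.
Only numpy, scipy, OpenCV 4.12 (cv2) and the standard library are available. Lean on these libraries where they do the work, as an engineer would, in place of code of your own. Each camera call takes 0.05 s, during which the arm holds its last target. There are 200 camera calls.

## Working session

There is one attempt and no reset: what is moved stays moved. The work goes in short steps, Python scripts to look and compute and a tool call to move; the robot and the scene stay as the last step left them, time stands still between calls to the robot, and variables do not carry over. Pictures are saved under pics/ and viewed, at most 10 in all, crops included, and the job is handed in when it is done.

Besides the shell and the picture viewer there is one more tool, called after "Request:" as name(argument=value, ...), one argument or row to a line, values as JSON. apply_moves: Moves the arm, as the interface text tells. Its arguments: {"type":"object","properties":{"moves":{"type":"array","items":{"type":"array","items":{"type":"array","items":{"type":"number"}}}}},"required":["moves"]}

```bash
mkdir -p pics; cat > h.py <<'E'
import numpy as np, cv2
from bench import telemetry, snapshot, ticket, robot
def snap(n,f):
    s=snapshot(n); cv2.imwrite(f'pics/{f}.png',cv2.cvtColor(s['image'],cv2.COLOR_RGB2BGR)); return s
def ray(s,u,v,fish=False):
    f=200/np.tan(np.radians(s['fovy'])/2); a=np.array([u-s['cx'],v-s['cy']],float)
    if fish:
        r=np.hypot(*a); th=r/f; d=np.r_[a/max(r,1e-9)*np.sin(th),np.cos(th)]
    else: d=np.r_[a/f,1]
    R=np.array(s['R']); return -R.T@np.array(s['t']), R.T@d
def onz(s,u,v,z,fish=False):
    c,d=ray(s,u,v,fish); return c+d*(z-c[2])/d[2]
def blobs(s,lo,hi,amin=30):
    m=cv2.inRange(cv2.cvtColor(s['image'],cv2.COLOR_RGB2HSV),lo,hi)
    n,l,st,ce=cv2.connectedComponentsWithStats(m)
    return [(st[i].tolist(),ce[i].round(1).tolist()) for i in range(1,n) if st[i,4]>amin]
E
python3 - <<'E'
from h import *
for n in ['top','side','wrist']:
    s=snap(n,n+'0'); print(n,s['fovy'],(-np.array(s['R']).T@s['t']).round(3))
o=telemetry.get_obs(); print(o)
E
```

```text
top 49.59629830489832 [0.366 0.011 1.49 ]
side 47.181508120204896 [0.491 0.989 0.655]
wrist 65.70646984690485 [ 0.303 -0.465  0.384]
{'time': 0.15, 'joint_positions': array([-1.24009241e+00,  8.77769243e-02,  1.37188335e+00,  1.24650511e-05,
        1.68361119e+00, -1.03118893e-01]), 'qvel': array([ 0.00062889, -0.00254682, -0.00422409, -0.00074279,  0.0001097 ,
       -0.00085741]), 'joint_torque': array([ 9.47613553e-04, -3.40642226e+01, -3.02793610e+01,  7.19352742e-02,
        3.05042672e-02, -1.19802294e-04]), 'tool_pos': array([ 0.23114801, -0.49897357,  0.40378937]), 'ee_rot': array([-3.13992404e+00, -1.85132737e-04,  4.33824048e-01]), 'wrist_force': array([-0.93089704, -0.78034504,  0.75864994]), 'wrist_torque': array([-0.02052572, -0.00443622, -0.0172482 ]), 'finger_force': 0.0, 'width': 0.09418265814452252}
```

View pics/top0.png

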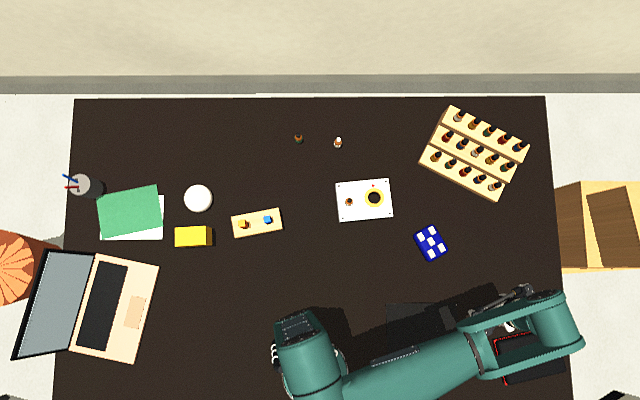

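View pics/side0.png

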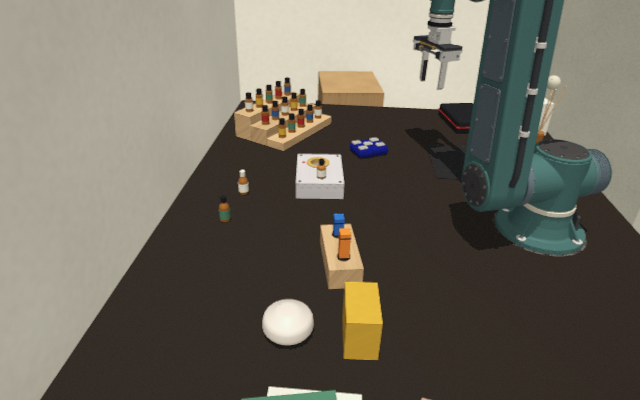

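Top view: stand at about (257,222) with orange tool (243,224) and blue tool (268,219). Riser is at (364,200), bush at (374,198), red dot just above it at about (374,186). The side view agrees.

```bash
cat > m.py <<'E'
from h import *
s=snapshot('top'); d=snapshot('side')
def tri(p,q):
    c1,a=ray(s,*p); c2,b=ray(d,*q)
    k=np.linalg.lstsq(np.c_[a,-b],c2-c1,rcond=None)[0]
    return ((c1+k[0]*a+c2+k[1]*b)/2).round(4), np.linalg.norm(c1+k[0]*a-c2-k[1]*b).round(4)
for nm,lo,hi,z in [('orange',(8,200,150),(14,255,255),.105+.012),('blue',(100,180,100),(112,255,255),.1),('red',(0,150,100),(5,255,255),.048),('brass',(20,130,100),(32,255,255),.05)]:
  for n,c in (('top',s),('side',d)):
    for st,ce in blobs(c,lo,hi,4 if nm=='red' else 12): print(nm,n,st,ce,onz(c,*ce,z).round(4)[:2])
hsv=cv2.cvtColor(s['image'],cv2.COLOR_RGB2HSV)
print(hsv[198,374],hsv[198,366],hsv[216,236],hsv[185,350],hsv[224,243])
# white riser plate and wooden stand rects in the top view
for nm,box,lo,hi,z in [('riser',(320,170,80,60),(0,0,150),(180,60,255),.048),('stand',(225,200,65,45),(10,40,120),(30,140,255),.05)]:
    x,y,w,h=box; m=cv2.inRange(hsv,lo,hi)[y:y+h,x:x+w]
    m=cv2.morphologyEx(m,cv2.MORPH_OPEN,np.ones((3,3)))
    pts=cv2.findNonZero(m); pts=pts+np.array([[x,y]])
    hull=cv2.convexHull(pts.astype(np.int32))
    r=cv2.minAreaRect(hull); b=cv2.boxPoints(r); print(nm,r); 
    P=np.array([onz(s,*p,z)[:2] for p in b]); print(P.round(4).tolist(),P.mean(0).round(4),np.linalg.norm(P[1]-P[0]).round(4),np.linalg.norm(P[2]-P[1]).round(4),np.degrees(np.arctan2(*(P[1]-P[0])[::-1])))
cv2.imwrite('pics/crop1.png',cv2.cvtColor(cv2.resize(np.hstack([s['image'][165:255,225:405]]),None,fx=4.4,fy=4.4,interpolation=cv2.INTER_CUBIC),cv2.COLOR_RGB2BGR))
E
python3 m.py
```

```text
orange top [295, 136, 7, 4, 16] [297.8, 137.8] [0.7623 0.0485]
orange top [335, 140, 6, 5, 13] [337.1, 142.6] [ 0.7452 -0.0798]
orange top [346, 198, 6, 6, 13] [347.8, 201.4] [ 0.551  -0.1105]
blue top [63, 174, 15, 9, 28] [70.1, 178.4] [0.637  0.7858]
blue side [334, 214, 10, 9, 81] [338.4, 218.3] [0.5006 0.159 ]
blue side [334, 224, 9, 11, 57] [336.7, 228.1] [0.5027 0.1963]
red top [499, 138, 4, 4, 6] [500.5, 139.8] [ 0.7701 -0.65  ]
red top [65, 186, 14, 2, 24] [72.1, 186.6] [0.6192 0.8061]
red top [521, 331, 9, 4, 12] [524.3, 332.8] [ 0.1252 -0.6797]
red top [511, 334, 7, 3, 9] [514.4, 335.0] [ 0.1188 -0.6469]
red top [502, 337, 3, 3, 6] [503.0, 337.8] [ 0.1106 -0.6091]
red top [493, 338, 8, 18, 29] [495.9, 344.3] [ 0.0908 -0.5845]
red top [503, 376, 5, 10, 16] [504.7, 381.4] [-0.0233 -0.6044]
red side [276, 90, 6, 6, 28] [278.1, 92.9] [ 0.7856 -0.8122]
red side [439, 108, 31, 21, 53] [451.9, 120.7] [ 0.1209 -0.5931]
red side [262, 115, 7, 7, 39] [265.1, 118.2] [ 0.7882 -0.5293]
red side [298, 119, 6, 6, 32] [300.6, 121.2] [ 0.6595 -0.5175]
brass top [365, 189, 18, 18, 89] [373.9
[... 316 characters left out ...]
281.8, 131.3] [ 0.7111 -0.4152]
brass side [307, 157, 22, 10, 96] [316.7, 161.2] [ 0.5772 -0.2086]
brass side [343, 282, 40, 78, 2864] [361.6, 320.7] [0.4475 0.403 ]
[11 72 60] [ 30 126 255] [ 30  61 255] [  0   0 255] [ 28 156 255]
riser ((363.74261474609375, 199.42575073242188), (39.403472900390625, 54.528038024902344), 84.2894058227539)
[[0.6252, -0.0735], [0.6422, -0.2583], [0.5084, -0.2667], [0.4921, -0.0842]] [ 0.567  -0.1707] 0.1856 0.1341 -84.72060275240575
stand ((255.99142456054688, 222.15548706054688), (21.755216598510742, 48.79816436767578), 79.11447143554688)
[[0.5145, 0.2773], [0.5439, 0.1181], [0.4723, 0.1044], [0.4435, 0.2625]] [0.4935 0.1906] 0.1619 0.0729 -79.56361178058197
```

View pics/crop1.png

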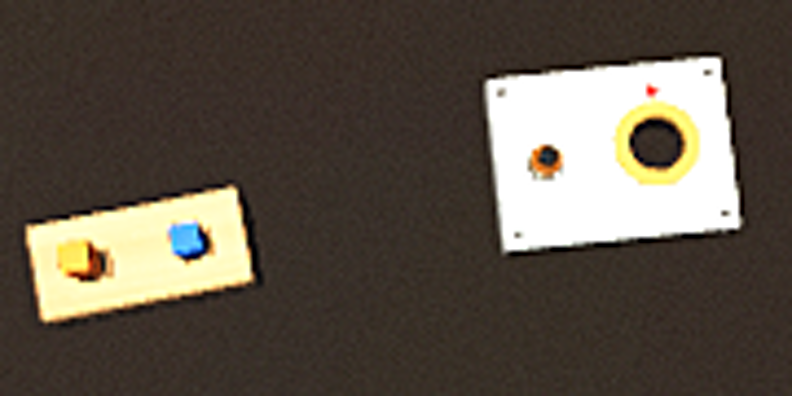

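The crop shows the stand's orange tool at crop (78,258), the blue one at (186,240), the red dot at (651,90) and the bore at (657,143). Sizes and heights check out: stand 162x73 mm, riser 186x134 mm. Moving above the deburrer.

Request:
apply_moves(
  moves=[
    [[10.76, -11.08, 0.7, 1.44, 0.3], [10.76, -11.08, 0.7, 1.44, 0.3], [10.76, -11.08, 0.7, 1.44, 0.3], [10.76, -11.08, 0.7, 1.44, 0.3], [10.76, -11.08, 0.7, 1.44, 0.3], [10.76, -11.08, 0.7, 1.44, 0.3], [10.76, -11.08, 0.7, 1.44, 0.3], [10.76, -11.08, 0.7, 1.44, 0.3], [10.76, -11.08, 0.7, 1.44, 0.3], [10.76, -11.08, 0.7, 1.44, 0.3]],
  ],
)

```text
time: 1.5
tool_pos: [0.4377, 0.0923, 0.3765]
ee_rot: [3.141, -0.001, 0.183]
wrist_force: [-0.2, -1.7, 0.6]
width: 0.0657
finger_force: 0.0
```

Request:
apply_moves(
  moves=[
    [[1.46, -2.54, 0.13, 0, 0.3], [1.46, -2.54, 0.13, 0, 0.3], [1.46, -2.54, 0.13, 0, 0.3], [1.46, -2.54, 0.13, 0, 0.3], [1.46, -2.54, 0.13, 0, 0.3]],
  ],
)

```text
time: 2.12
tool_pos: [0.4862, 0.2271, 0.37]
ee_rot: [3.141, 0.0, 0.181]
wrist_force: [0.5, 0.2, 0.0]
width: 0.0663
finger_force: 0.0
```

```bash
python3 - <<'E'
from h import *
s=snap('wrist','w1'); o=telemetry.get_obs(); print(o['tool_pos'],o['ee_rot'],o['wrist_force'],np.array(s['R']).round(3),(-np.array(s['R']).T@s['t']).round(4))
hsv=cv2.cvtColor(s['image'],cv2.COLOR_RGB2HSV)
m=cv2.inRange(hsv,(5,120,60),(30,255,255))
for c in cv2.findContours(m,0,2)[0]:
    if cv2.contourArea(c)>200: print(cv2.minAreaRect(c))
E
```

```text
[0.48618192 0.22689418 0.3701401 ] [ 3.14096155e+00 -1.37090264e-04  1.80599345e-01] [-0.80538671 -0.77681102  0.66078698] [[ 0.181 -0.984 -0.001]
 [-0.947 -0.174  0.269]
 [-0.265 -0.048 -0.963]] [0.564  0.2418 0.3504]
((22.5, 392.0), (14.0, 35.0), 90.0)
((380.1279296875, 366.55126953125), (21.62708282470703, 278.70343017578125), 85.28964233398438)
((442.68255615234375, 319.4772644042969), (51.17158889770508, 20.45530891418457), 88.09085083007812)
((200.6831512451172, 319.506103515625), (19.722381591796875, 51.138267517089844), 1.9091522693634033)
((613.7000122070312, 190.59999084472656), (33.09380340576172, 42.48529052734375), 26.56505012512207)
((161.95205688476562, 205.70547485351562), (114.26344299316406, 80.45025634765625), 6.009005546569824)
((358.0, 193.5), (75.0, 160.0), 90.0)
```

View pics/w1.png

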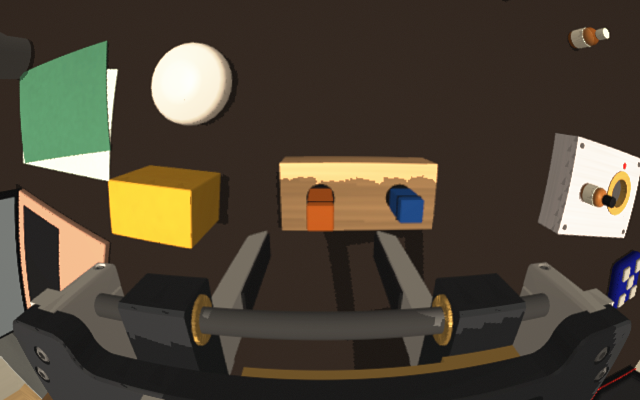

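Wrist view: handle's top face spans about cols 307-334, rows 203-230, axis-aligned with the gripper; the fingers' centre is near col 320.

```bash
python3 - <<'E'
from h import *
s=snapshot('wrist')
hsv=cv2.cvtColor(s['image'],cv2.COLOR_RGB2HSV); print(hsv[192,320],hsv[216,320])
m=cv2.inRange(hsv,(5,150,60),(14,255,255))[180:240,295:345]
ys,xs=np.where(m); v=hsv[180:240,295:345,2]; ve=v[ys,xs]
k=ve>(int(hsv[192,320,2])+int(hsv[216,320,2]))/2
pts=np.c_[xs[k]+295,ys[k]+180].astype(np.int32); r=cv2.minAreaRect(pts); print(r)
P=np.array([onz(s,*p,.117,True)[:2] for p in cv2.boxPoints(r)]); print(P.round(4),P.mean(0))
# stand/riser: red dot, brass centre from here
m=cv2.inRange(hsv,(0,180,120),(6,255,255))[120:240,560:]; n,l,st,c=cv2.connectedComponentsWithStats(m)
for i in range(1,n): print(st[i],c[i]+[560,120],onz(s,*(c[i]+[560,120]),.048,True))
t=snapshot('top'); h=cv2.cvtColor(t['image'],cv2.COLOR_RGB2HSV)[170:230,335:395]
m=cv2.inRange(h,(0,60,120),(9,255,255))|cv2.inRange(h,(172,60,120),(180,255,255)); n,l,st,c=cv2.connectedComponentsWithStats(m)
for i in range(1,n): print('dot',st[i],onz(t,*(c[i]+[335,170]),.048).round(4))
m=cv2.inRange(h,(20,70,120),(35,255,255)); q=cv2.findNonZero(cv2.morphologyEx(m,cv2.MORPH_OPEN,np.ones((2,2))))
e=cv2.minEnclosingCircle(q); print('flange',e,onz(t,e[0][0]+335,e[0][1]+170,.05).round(4))
E
```

```text
[ 11 215 145] [ 11 214 204]
((319.0, 217.5), (23.0, 26.0), 90.0)
[[0.4943 0.2415]
 [0.498  0.2213]
 [0.479  0.2177]
 [0.4752 0.2383]] [0.48664131 0.2296787 ]
[64 43  1  5  5] [624. 165.] [ 0.6166447  -0.20136781  0.048     ]
dot [37 14  3  3  6] [ 0.615  -0.2021  0.048 ]
flange ((39.977420806884766, 28.44193458557129), 9.656907081604004) [ 0.5692 -0.2083  0.05  ]
```

Request:
apply_moves(
  moves=[
    [[0.02, -0.05, 0, 0, 0.3], [0.02, -0.05, 1.0, 0, 0.3], [0.02, -0.05, 2.0, 0, 0.3], [0.02, -0.05, 2.0, 0, 0.3], [0.02, -0.05, 2.0, 0, 1], [0.02, -0.05, 2.0, 0, 1], [0.02, -0.05, 2.0, 0, 1], [0.02, -0.05, 2.0, 0, 1], [0.02, -0.05, 2.0, 0, 1]],
  ],
)

```text
time: 3.4
tool_pos: [0.487, 0.2309, 0.2704]
ee_rot: [3.141, -0.001, 0.183]
wrist_force: [0.2, -0.4, 2.1]
width: 0.0218
finger_force: 30.0
```

Request:
apply_moves(
  moves=[
    [[0, 0, -1.2, 0, 1], [0, 0, -2.4, 0, 1], [0, 1.0, -2.6, 0, 1], [0.01, 2.2, -2.6, 0, 1], [0.02, 3.4, -2.6, 0, 1], [0.03, 4.6, -2.6, 0, 1], [0.03, 5.8, -2.6, 0, 1], [0.03, 7.0, -2.6, 0, 1], [0.03, 8.1, -2.6, 0, 1], [0.03, 8.9, -2.6, 0, 1]],
  ],
)

```text
time: 4.65
tool_pos: [0.5691, -0.2088, 0.3989]
ee_rot: [-3.141, 0.001, 0.181]
wrist_force: [0.3, -0.0, -1.3]
width: 0.0215
finger_force: 30.0
```

```bash
python3 - <<'E'
from h import *
s=snapshot('wrist');s=snapshot('wrist');s=snapshot('wrist');s=snap('wrist','w2'); o=telemetry.get_obs(); print(o['time'],o['tool_pos'],o['ee_rot'],o['wrist_force'])
E
```

```text
4.85 [ 0.56904749 -0.20685411  0.39887525] [-3.13973950e+00  1.27996038e-03  1.81256849e-01] [ 0.12003554  0.4548311  -1.5382622 ]
```

View pics/w2.png

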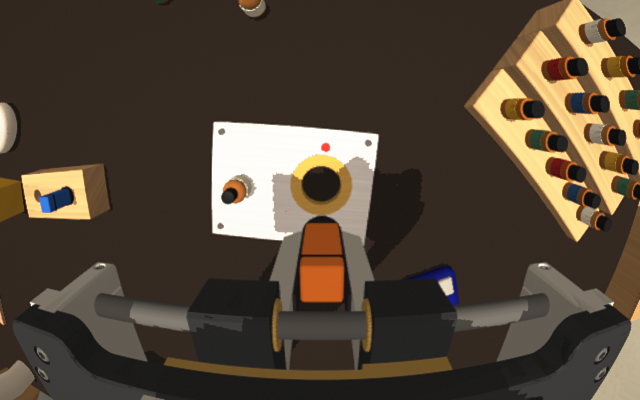

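The wrist view shows bore at about (321,184), dot at (325,147) and the held tool upright with its front at (322,240). Measuring bore relative to dot.

```bash
python3 - <<'E'
from h import *
from scipy.optimize import least_squares
s=snapshot('wrist'); hsv=cv2.cvtColor(s['image'],cv2.COLOR_RGB2HSV)
m=(cv2.inRange(hsv,(0,150,120),(6,255,255))|cv2.inRange(hsv,(174,150,120),(180,255,255)))[135:160,310:340]
M=cv2.moments(m,True); dot=onz(s,M['m10']/M['m00']+310,M['m01']/M['m00']+135,.048,True); print('dot',M['m00'],dot.round(4))
# radial edges: brass/white outer flange border and bore's upper border
def fit(P):
    r=least_squares(lambda p:np.hypot(P[:,0]-p[0],P[:,1]-p[1])-p[2],[.57,-.207,.03],loss='soft_l1',f_scale=.001); return r.x.round(4),np.abs(r.fun).max().round(4)
c0=np.array([321,184.]); brass=cv2.inRange(hsv,(15,90,40),(35,255,255))
inn,out=[],[]
for a in np.radians(np.arange(-200,21,4)):
    rr=np.arange(8,45,.25); q=c0+rr[:,None]*[np.cos(a),np.sin(a)]
    v=brass[q[:,1].round().astype(int),q[:,0].round().astype(int)]>0
    k=np.where(v)[0]
    if len(k)<10: continue
    inn.append(onz(s,*q[k[0]],.05,True)[:2]); out.append(onz(s,*q[k[-1]],.05,True)[:2])
print('in',fit(np.array(inn)),'out',fit(np.array(out)))
# riser screws/corners yaw from plate mask
w=cv2.inRange(hsv,(0,0,120),(180,50,255))[110:250,200:390]
c=max(cv2.findContours(w,0,2)[0],key=cv2.contourArea)+[200,110]; ap=cv2.approxPolyDP(c,6,True)[:,0]
print([(p.tolist(),onz(s,*p,.048,True)[:2].round(4).tolist()) for p in ap])
o=telemetry.get_obs(); print(o['tool_pos'],o['wrist_force'])
E
```

```text
dot 48.0 [ 0.6157 -0.2022  0.048 ]
in (array([ 0.5743, -0.2047,  0.0201]), np.float64(0.0014)) out (array([ 0.5741, -0.2049,  0.0335]), np.float64(0.0009))
[([215, 122], [0.6237, -0.0759]), ([215, 233], [0.4939, -0.0893]), ([280, 239], [0.5023, -0.1683]), ([280, 249], [0.4896, -0.1701]), ([285, 237], [0.5059, -0.1738]), ([299, 238], [0.5078, -0.19]), ([315, 216], [0.5376, -0.2035]), ([296, 204], [0.5476, -0.1802]), ([291, 176], [0.578, -0.1697]), ([303, 160], [0.5977, -0.1796]), ([328, 154], [0.6089, -0.2049]), ([348, 166], [0.6001, -0.2286]), ([354, 191], [0.574, -0.2407]), ([327, 216], [0.54, -0.2168]), ([358, 236], [0.5225, -0.2566]), ([356, 249], [0.506, -0.2579]), ([363, 249], [0.5074, -0.2661]), ([378, 134], [0.6406, -0.2537])]
[ 0.569034   -0.20596771  0.39928725] [-0.1820287   1.3259014  -1.96988546]
```

Request:
apply_moves(
  moves=[
    [[0.1, 0, 0, 0, 1], [0.1, 0, 0.6, 0, 1], [0.1, 0, 1.2, 0, 1], [0.1, 0, 1.6, 0, 1], [0.1, 0, 1.85, 0, 1], [0.1, 0, 1.97, 0, 1], [0.1, 0, 1.97, 0, 1], [0.1, 0, 1.97, 0, 1]],
  ],
)

```text
time: 5.9
tool_pos: [0.5743, -0.2055, 0.3026]
ee_rot: [3.14, -0.002, 0.183]
wrist_force: [0.1, -0.4, 0.1]
width: 0.0218
finger_force: 30.0
```

```bash
cat > f.py <<'E'
from h import *
import sys
F=[];P=[]
for i in range(int(sys.argv[1]) if len(sys.argv)>1 else 4):
    snapshot('top'); o=telemetry.get_obs(); F.append(o['wrist_force']); P.append(o['tool_pos'])
c,s=np.cos(.182),np.sin(.182); F=np.array(F); T=np.array([[c,s],[s,-c]])
print(o['time'],np.mean(P,0).round(5),'F',F.mean(0).round(2),'sd',F.std(0).round(2),'tool xy',(T@F.mean(0)[:2]).round(2),'rpy',o['ee_rot'].round(4))
E
python3 f.py 6
```

```text
6.2 [ 0.57413 -0.20559  0.30217] F [-0.12  0.21 -1.5 ] sd [0.33 0.35 0.6 ] tool xy [-0.08 -0.23] rpy [ 3.1412e+00 -5.0000e-04  1.8230e-01]
```

Request:
apply_moves(
  moves=[
    [[0.15, 0, 0.02, 0, 1], [0.26, 0, 0.03, 0, 1], [0.28, 0, 0.03, 0, 1], [0.29, 0, 0.03, 0, 1], [0.3, 0, 0.03, 0, 1], [0.31, 0, 0.03, 0, 1], [0.31, 0, 0.03, 0, 1]],
  ],
)

```text
time: 7.08
tool_pos: [0.5892, -0.2027, 0.3]
ee_rot: [3.141, -0.0, 0.182]
wrist_force: [-0.2, -1.0, -1.3]
width: 0.0219
finger_force: 30.0
```

```bash
python3 f.py 4
```

```text
7.275 [ 0.5892  -0.20269  0.29992] F [-0.16  0.21 -1.37] sd [0.26 0.58 0.25] tool xy [-0.12 -0.23] rpy [ 3.1415e+00 -1.0000e-04  1.8240e-01]
```

Request:
apply_moves(
  moves=[
    [[0.01, 0, 0, 0, 1], [0.02, 0, 0, 0, 1], [0.02, 0, 0, 0, 1]],
  ],
)

```text
time: 7.65
tool_pos: [0.5903, -0.2025, 0.2999]
ee_rot: [3.142, -0.0, 0.183]
wrist_force: [0.7, 0.5, -1.6]
width: 0.0219
finger_force: 30.0
```

```bash
python3 f.py 3
```

```text
7.8 [ 0.59025 -0.20248  0.29988] F [ 0.22  0.15 -1.28] sd [0.62 0.02 0.33] tool xy [ 0.25 -0.11] rpy [3.1415 0.     0.1825]
```

Request:
apply_moves(
  moves=[
    [[0.01, 0, 0, 0, 1], [0.02, 0, 0, 0, 1], [0.02, 0, 0, 0, 1]],
  ],
)

```text
time: 8.18
tool_pos: [0.5911, -0.2023, 0.2998]
ee_rot: [-3.142, 0.001, 0.182]
wrist_force: [-0.3, -0.1, -1.6]
width: 0.022
finger_force: 30.0
```

```bash
python3 f.py 3
```

```text
8.325 [ 0.59107 -0.20234  0.29981] F [-1.08 -0.09 -0.73] sd [0.4  0.46 0.09] tool xy [-1.08 -0.11] rpy [-3.1416e+00  7.0000e-04  1.8240e-01]
```

Request:
apply_moves(
  moves=[
    [[0.01, 0, 0, 0, 1], [0.01, 0, 0, 0, 1]],
  ],
)

```text
time: 8.57
tool_pos: [0.5914, -0.2023, 0.2998]
ee_rot: [-3.141, 0.001, 0.182]
wrist_force: [-2.7, -0.8, -0.2]
width: 0.0215
finger_force: 30.0
```

```bash
python3 f.py 4
```

```text
8.775 [ 0.59143 -0.2023   0.29976] F [-3.09 -0.13 -0.35] sd [0.4  0.09 0.18] tool xy [-3.07 -0.43] rpy [-3.1415e+00  1.2000e-03  1.8230e-01]
```

Request:
apply_moves(
  moves=[
    [[-0.001, 0.024, 0, 0, 1], [-0.003, 0.049, 0, 0, 1], [-0.008, 0.073, 0, 0, 1], [-0.014, 0.096, 0, 0, 1], [-0.021, 0.119, 0, 0, 1]],
  ],
)

```text
time: 9.4
tool_pos: [0.5917, -0.208, 0.2997]
ee_rot: [-3.14, 0.0, 0.183]
wrist_force: [-4.9, 2.4, 0.1]
width: 0.0216
finger_force: 30.0
```

```bash
cat > a.py <<'E'
# a.py phi  cx cy  px py  phi_next n R : read normal force, then rows of the next arc (units, tool axes)
from h import *
import sys
phi,cx,cy,px,py,ph2,n,R=map(float,sys.argv[1:9])
F=[];P=[]
for i in range(3):
    snapshot('top'); o=telemetry.get_obs(); F.append(o['wrist_force']); P.append(o['tool_pos'])
c,s=np.cos(.1823),np.sin(.1823); F=np.mean(F,0); f=np.array([[c,s],[s,-c]])@F[:2]; a=np.radians(phi)
print(o['time'],np.mean(P,0).round(5),'Fn',(-f@[np.cos(a),np.sin(a)]).round(2),'Ft',(f@[-np.sin(a),np.cos(a)]).round(2),'Fz',F[2].round(2),'rpy',o['ee_rot'].round(4),o['width'])
for k in np.linspace(phi,ph2,int(n)+1)[1:]:
    a=np.radians(k); print(k,np.round([cx+R*np.cos(a)-px,cy+R*np.sin(a)-py],3))
E
python3 a.py 20 -.349 0 -.021 .119 40 5 .349
```

```text
9.55 [ 0.59168 -0.20811  0.29974] Fn 4.61 Ft -1.14 Fz -0.11 rpy [-3.1408e+00  5.0000e-04  1.8260e-01] 0.021803709686241717
24.0 [-0.009  0.023]
28.0 [-0.02   0.045]
32.0 [-0.032  0.066]
36.0 [-0.046  0.086]
40.0 [-0.061  0.105]
```

Request:
apply_moves(
  moves=[
    [[-0.017, 0.018, 0, 0, 1], [-0.03, 0.04, 0, 0, 1], [-0.042, 0.06, 0, 0, 1], [-0.057, 0.08, 0, 0, 1], [-0.073, 0.099, 0, 0, 1]],
  ],
)

```text
time: 10.18
tool_pos: [0.5893, -0.2139, 0.3001]
ee_rot: [3.141, -0.001, 0.183]
wrist_force: [-2.0, 2.6, -0.2]
width: 0.0219
finger_force: 30.0
```

```bash
python3 a.py 43 -.349 -.02 -.094 .218 67 6 .349
```

```text
10.325 [ 0.5892  -0.21403  0.3001 ] Fn 2.08 Ft -0.96 Fz -0.49 rpy [ 3.1407e+00 -8.0000e-04  1.8230e-01] 0.02216873103483913
47.0 [-0.017  0.017]
51.0 [-0.035  0.033]
55.0 [-0.055  0.048]
59.0 [-0.075  0.061]
63.0 [-0.097  0.073]
67.0 [-0.119  0.083]
```

Request:
apply_moves(
  moves=[
    [[-0.016, 0.019, 0, 0, 1], [-0.034, 0.037, 0, 0, 1], [-0.053, 0.053, 0, 0, 1], [-0.074, 0.067, 0, 0, 1], [-0.096, 0.079, 0, 0, 1], [-0.117, 0.089, 0, 0, 1]],
  ],
)

```text
time: 11.08
tool_pos: [0.5842, -0.2195, 0.3]
ee_rot: [3.141, -0.0, 0.182]
wrist_force: [-0.7, 1.1, -1.3]
width: 0.0217
finger_force: 30.0
```

```bash
python3 a.py 67 -.349 -.017 -.211 .307 95 7 .352
```

```text
11.225 [ 0.58407 -0.21954  0.29998] Fn 0.64 Ft 0.09 Fz -0.78 rpy [ 3.1407e+00 -1.0000e-04  1.8220e-01] 0.021829905041026162
71.0 [-0.023  0.009]
75.0 [-0.047  0.016]
79.0 [-0.071  0.022]
83.0 [-0.095  0.025]
87.0 [-0.12   0.028]
91.0 [-0.144  0.028]
95.0 [-0.169  0.027]
```

Request:
apply_moves(
  moves=[
    [[-0.022, 0.02, 0, 0, 1], [-0.046, 0.028, 0, 0, 1], [-0.07, 0.034, 0, 0, 1], [-0.095, 0.038, 0, 0, 1], [-0.119, 0.04, 0, 0, 1]],
  ],
)

```text
time: 11.85
tool_pos: [0.5786, -0.2223, 0.2999]
ee_rot: [3.141, -0.0, 0.182]
wrist_force: [-0.2, 0.8, -1.3]
width: 0.022
finger_force: 30.0
```

```bash
python3 a.py 87 -.349 -.005 -.33 .347 111 6 .352
```

```text
12.0 [ 0.57848 -0.22237  0.29992] Fn 0.56 Ft -0.14 Fz -0.79 rpy [3.1413e+00 2.0000e-04 1.8230e-01] 0.021976435879596478
91.0 [-0.025 -0.   ]
95.0 [-0.05  -0.001]
99.0 [-0.074 -0.004]
103.0 [-0.098 -0.009]
107.0 [-0.122 -0.015]
111.0 [-0.145 -0.023]
```

Request:
apply_moves(
  moves=[
    [[-0.02, 0.012, 0, 0, 1], [-0.045, 0.015, 0, 0, 1], [-0.07, 0.014, 0, 0, 1], [-0.09, 0.01, 0, 0, 1]],
  ],
)

```text
time: 12.5
tool_pos: [0.5744, -0.2234, 0.3]
ee_rot: [-3.141, -0.001, 0.183]
wrist_force: [0.4, 2.0, 0.2]
width: 0.0217
finger_force: 30.0
```

```bash
python3 a.py 102 -.349 .009 -.42 .357 126 6 .352
```

```text
12.65 [ 0.57427 -0.22339  0.30003] Fn 2.55 Ft -0.42 Fz -0.52 rpy [-3.1413e+00 -3.0000e-04  1.8260e-01] 0.021745330606804288
106.0 [-0.026 -0.01 ]
110.0 [-0.049 -0.017]
114.0 [-0.072 -0.026]
118.0 [-0.094 -0.037]
122.0 [-0.116 -0.049]
126.0 [-0.136 -0.063]
```

Request:
apply_moves(
  moves=[
    [[-0.025, -0.007, 0, 0, 1], [-0.049, -0.015, 0, 0, 1], [-0.072, -0.024, 0, 0, 1], [-0.094, -0.035, 0, 0, 1]],
  ],
)

```text
time: 13.15
tool_pos: [0.5694, -0.2227, 0.3001]
ee_rot: [3.141, -0.001, 0.182]
wrist_force: [1.3, 0.9, -1.1]
width: 0.022
finger_force: 30.0
```

```bash
python3 a.py 118 -.349 .009 -.514 .322 142 6 .352; python3 - <<'E'
import numpy as np
from scipy.optimize import least_squares
P=np.array([[.59143,-.2023],[.59168,-.20811],[.5892,-.21403],[.58407,-.21954],[.57848,-.22237],[.57427,-.22339]])
for R in (.0165,.0168,.0172): 
  r=least_squares(lambda p:np.hypot(*(P-p).T)-R,[.574,-.206]); print(R,r.x,r.fun.round(5))
E
```

```text
13.3 [ 0.56926 -0.22269  0.30001] Fn 2.45 Ft -0.81 Fz -0.39 rpy [3.1415 0.     0.1825] 0.021752856182361547
122.0 [-0.022 -0.014]
126.0 [-0.042 -0.028]
130.0 [-0.061 -0.043]
134.0 [-0.08 -0.06]
138.0 [-0.097 -0.077]
142.0 [-0.112 -0.096]
0.0165 [ 0.57503816 -0.20627087] [ 3.7e-04  2.4e-04 -3.5e-04 -4.5e-04 -4.0e-05  6.4e-04]
0.0168 [ 0.57476262 -0.20603914] [ 2.8e-04  2.4e-04 -3.0e-04 -4.0e-04 -5.0e-05  5.6e-04]
0.0172 [ 0.57439698 -0.20573177] [ 1.8e-04  2.5e-04 -2.3e-04 -3.4e-04 -7.0e-05  4.6e-04]
```

Request:
apply_moves(
  moves=[
    [[-0.022, -0.014, 0, 0, 1], [-0.042, -0.028, 0, 0, 1], [-0.061, -0.043, 0, 0, 1], [-0.08, -0.06, 0, 0, 1], [-0.097, -0.077, 0, 0, 1], [-0.112, -0.096, 0, 0, 1]],
  ],
)

```text
time: 14.05
tool_pos: [0.5629, -0.2191, 0.2999]
ee_rot: [3.141, 0.0, 0.182]
wrist_force: [2.5, 0.7, -0.2]
width: 0.0219
finger_force: 30.0
```

```bash
python3 a.py 142 -.349 .009 -.626 .226 170 7 .352
```

```text
14.2 [ 0.56282 -0.219    0.29989] Fn 1.15 Ft -0.54 Fz -0.69 rpy [3.1415e+00 4.0000e-04 1.8240e-01] 0.02183451918606512
146.0 [-0.015 -0.02 ]
150.0 [-0.028 -0.041]
154.0 [-0.039 -0.063]
158.0 [-0.049 -0.085]
162.0 [-0.058 -0.108]
166.0 [-0.065 -0.132]
170.0 [-0.07  -0.156]
```

Request:
apply_moves(
  moves=[
    [[-0.02, -0.018, 0, 0, 1], [-0.034, -0.039, 0, 0, 1], [-0.046, -0.062, 0, 0, 1], [-0.057, -0.085, 0, 0, 1], [-0.066, -0.108, 0, 0, 1]],
  ],
)

```text
time: 14.82
tool_pos: [0.5588, -0.2143, 0.3]
ee_rot: [3.141, -0.0, 0.182]
wrist_force: [2.8, 0.0, -0.1]
width: 0.0221
finger_force: 30.0
```

```bash
python3 a.py 162 -.357 .009 -.692 .118 190 7 .352
```

```text
14.975 [ 0.55871 -0.2142   0.3    ] Fn 2.29 Ft -0.84 Fz -0.72 rpy [ 3.1415e+00 -1.0000e-04  1.8250e-01] 0.021833732124876652
166.0 [-0.007 -0.024]
170.0 [-0.012 -0.048]
174.0 [-0.015 -0.072]
178.0 [-0.017 -0.097]
182.0 [-0.017 -0.121]
186.0 [-0.015 -0.146]
190.0 [-0.012 -0.17 ]
```

Request:
apply_moves(
  moves=[
    [[-0.007, -0.024, 0, 0, 1], [-0.013, -0.048, 0, 0, 1], [-0.017, -0.072, 0, 0, 1], [-0.019, -0.097, 0, 0, 1], [-0.019, -0.121, 0, 0, 1]],
  ],
)

```text
time: 15.6
tool_pos: [0.5567, -0.2086, 0.3]
ee_rot: [3.141, -0.0, 0.182]
wrist_force: [1.8, -0.4, -0.5]
width: 0.0221
finger_force: 30.0
```

```bash
python3 a.py 182 -.359 .009 -.711 -.003 206 6 .352
```

```text
15.75 [ 0.55672 -0.20842  0.29998] Fn 2.75 Ft -0.94 Fz -0.9 rpy [ 3.1415e+00 -2.0000e-04  1.8250e-01] 0.02205236689046352
186.0 [ 0.002 -0.025]
190.0 [ 0.005 -0.049]
194.0 [ 0.01  -0.073]
198.0 [ 0.017 -0.097]
202.0 [ 0.026 -0.12 ]
206.0 [ 0.036 -0.142]
```

Request:
apply_moves(
  moves=[
    [[0.001, -0.025, 0, 0, 1], [0.004, -0.049, 0, 0, 1], [0.009, -0.074, 0, 0, 1], [0.016, -0.098, 0, 0, 1], [0.025, -0.121, 0, 0, 1], [0.035, -0.143, 0, 0, 1]],
  ],
)

```text
time: 16.5
tool_pos: [0.5571, -0.2013, 0.3]
ee_rot: [3.141, 0.0, 0.182]
wrist_force: [3.0, -2.4, -0.0]
width: 0.022
finger_force: 30.0
```

```bash
python3 a.py 206 -.36 .008 -.676 -.146 230 6 .352
```

```text
16.65 [ 0.55718 -0.20112  0.29995] Fn 3.1 Ft -0.89 Fz -0.18 rpy [ 3.1414e+00 -1.0000e-04  1.8250e-01] 0.0217373744337101
210.0 [ 0.011 -0.022]
214.0 [ 0.024 -0.043]
218.0 [ 0.039 -0.063]
222.0 [ 0.054 -0.082]
226.0 [ 0.071 -0.099]
230.0 [ 0.09  -0.116]
```

Request:
apply_moves(
  moves=[
    [[0.012, -0.022, 0, 0, 1], [0.025, -0.043, 0, 0, 1], [0.04, -0.063, 0, 0, 1], [0.055, -0.081, 0, 0, 1], [0.072, -0.098, 0, 0, 1]],
  ],
)

```text
time: 17.27
tool_pos: [0.5598, -0.1958, 0.2999]
ee_rot: [3.141, 0.0, 0.182]
wrist_force: [2.8, -3.2, -0.6]
width: 0.0217
finger_force: 30.0
```

```bash
python3 a.py 226 -.36 .009 -.604 -.244 250 6 .352
```

```text
17.425 [ 0.55983 -0.19565  0.29991] Fn 3.88 Ft -1.57 Fz -0.67 rpy [ 3.1415 -0.      0.1825] 0.02155768270183713
230.0 [ 0.018 -0.017]
234.0 [ 0.037 -0.032]
238.0 [ 0.057 -0.046]
242.0 [ 0.079 -0.058]
246.0 [ 0.101 -0.069]
250.0 [ 0.124 -0.078]
```

Request:
apply_moves(
  moves=[
    [[0.019, -0.01, 0, 0, 1], [0.038, -0.022, 0, 0, 1], [0.058, -0.035, 0, 0, 1], [0.08, -0.046, 0, 0, 1], [0.102, -0.056, 0, 0, 1]],
  ],
)

```text
time: 18.05
tool_pos: [0.5642, -0.1919, 0.2997]
ee_rot: [-3.141, 0.001, 0.182]
wrist_force: [0.9, -3.6, -0.6]
width: 0.0217
finger_force: 30.0
```

```bash
python3 a.py 246 -.36 .021 -.502 -.3 270 6 .352
```

```text
18.2 [ 0.5643  -0.19183  0.29966] Fn 3.22 Ft -0.98 Fz -0.42 rpy [-3.141e+00  4.000e-04  1.826e-01] 0.02187131528921332
250.0 [ 0.022 -0.01 ]
254.0 [ 0.045 -0.017]
258.0 [ 0.069 -0.023]
262.0 [ 0.093 -0.028]
266.0 [ 0.117 -0.03 ]
270.0 [ 0.142 -0.031]
```

Request:
apply_moves(
  moves=[
    [[0.022, -0.008, 0, 0, 1], [0.045, -0.015, 0, 0, 1], [0.069, -0.021, 0, 0, 1], [0.093, -0.025, 0, 0, 1], [0.117, -0.027, 0, 0, 1], [0.142, -0.028, 0, 0, 1]],
  ],
)

```text
time: 18.95
tool_pos: [0.571, -0.1892, 0.2997]
ee_rot: [-3.141, 0.001, 0.183]
wrist_force: [-0.9, -1.5, -0.4]
width: 0.0218
finger_force: 30.0
```

```bash
python3 a.py 270 -.36 .024 -.36 -.328 294 6 .352
```

```text
19.1 [ 0.57113 -0.18914  0.29973] Fn 2.33 Ft -0.39 Fz -1.11 rpy [-3.141e+00 -1.000e-04  1.826e-01] 0.02144856298819836
274.0 [0.025 0.001]
278.0 [0.049 0.003]
282.0 [0.073 0.008]
286.0 [0.097 0.014]
290.0 [0.12  0.021]
294.0 [0.143 0.03 ]
```

Request:
apply_moves(
  moves=[
    [[0.025, -0.001, 0, 0, 1], [0.05, 0.0, 0, 0, 1], [0.075, 0.005, 0, 0, 1], [0.1, 0.011, 0, 0, 1], [0.124, 0.019, 0, 0, 1]],
  ],
)

```text
time: 19.73
tool_pos: [0.5774, -0.1891, 0.2998]
ee_rot: [-3.141, 0.0, 0.183]
wrist_force: [-1.7, -0.9, -1.2]
width: 0.0216
finger_force: 30.0
```

```bash
python3 a.py 290 -.356 .022 -.236 -.309 314 6 .352
```

```text
19.875 [ 0.57744 -0.18911  0.29981] Fn 0.54 Ft 0.05 Fz -1.12 rpy [-3.1415e+00 -1.0000e-04  1.8250e-01] 0.02171141266430526
294.0 [0.023 0.009]
298.0 [0.045 0.02 ]
302.0 [0.067 0.032]
306.0 [0.087 0.046]
310.0 [0.106 0.061]
314.0 [0.125 0.078]
```

Request:
apply_moves(
  moves=[
    [[0.024, -0.003, 0, 0, 1], [0.05, 0.007, 0, 0, 1], [0.073, 0.018, 0, 0, 1], [0.094, 0.032, 0, 0, 1]],
  ],
)

```text
time: 20.38
tool_pos: [0.582, -0.1901, 0.2998]
ee_rot: [3.141, 0.001, 0.182]
wrist_force: [-3.9, -2.5, -0.3]
width: 0.0217
finger_force: 30.0
```

```bash
python3 a.py 306 -.349 .008 -.142 -.277 330 6 .352
```

```text
20.525 [ 0.58213 -0.19016  0.29982] Fn 3.5 Ft -1.4 Fz -0.38 rpy [3.141e+00 7.000e-04 1.822e-01] 0.02160937346686647
310.0 [0.019 0.015]
314.0 [0.038 0.032]
318.0 [0.055 0.049]
322.0 [0.07  0.068]
326.0 [0.085 0.088]
330.0 [0.098 0.109]
```

Request:
apply_moves(
  moves=[
    [[0.017, 0.017, 0, 0, 1], [0.035, 0.034, 0, 0, 1], [0.052, 0.051, 0, 0, 1], [0.067, 0.07, 0, 0, 1], [0.082, 0.09, 0, 0, 1]],
  ],
)

```text
time: 21.15
tool_pos: [0.5867, -0.1934, 0.2996]
ee_rot: [-3.14, 0.002, 0.183]
wrist_force: [-4.2, -2.3, 0.2]
width: 0.022
finger_force: 30.0
```

```bash
python3 a.py 326 -.352 .01 -.06 -.187 366 10 .352
```

```text
21.3 [ 0.58682 -0.19355  0.29964] Fn 4.97 Ft -1.3 Fz 0.48 rpy [-3.1409e+00  1.5000e-03  1.8240e-01] 0.022056837657018442
330.0 [0.013 0.021]
334.0 [0.024 0.043]
338.0 [0.034 0.065]
342.0 [0.043 0.088]
346.0 [0.05  0.112]
350.0 [0.055 0.136]
354.0 [0.058 0.16 ]
358.0 [0.06  0.185]
362.0 [0.06  0.209]
366.0 [0.058 0.234]
```

Request:
apply_moves(
  moves=[
    [[0.002, 0.025, 0, 0, 1], [0.012, 0.047, 0, 0, 1], [0.022, 0.069, 0, 0, 1], [0.031, 0.092, 0, 0, 1], [0.038, 0.116, 0, 0, 1]],
  ],
)

```text
time: 21.92
tool_pos: [0.59, -0.1987, 0.2998]
ee_rot: [-3.141, 0.0, 0.183]
wrist_force: [-4.1, 1.1, 0.5]
width: 0.0218
finger_force: 30.0
```

```bash
python3 a.py 347 -.364 .012 -.022 -.071 375 7 .352
```

```text
22.075 [ 0.59005 -0.19891  0.29981] Fn 3.67 Ft -1.25 Fz -0.42 rpy [-3.1415e+00 -1.0000e-04  1.8250e-01] 0.02194930100601764
351.0 [0.006 0.028]
355.0 [0.009 0.052]
359.0 [0.01  0.077]
363.0 [0.01  0.101]
367.0 [0.007 0.126]
371.0 [0.004 0.15 ]
375.0 [-0.002  0.174]
```

Request:
apply_moves(
  moves=[
    [[0.006, 0.026, 0, 0, 1], [0.01, 0.05, 0, 0, 1], [0.013, 0.075, 0, 0, 1], [0.014, 0.1, 0, 0, 1], [0.014, 0.125, 0, 0, 1], [0.012, 0.15, 0, 0, 1]],
  ],
)

```text
time: 22.82
tool_pos: [0.5918, -0.2059, 0.2998]
ee_rot: [-3.14, 0.0, 0.183]
wrist_force: [-4.9, 2.1, 0.2]
width: 0.0218
finger_force: 30.0
```

```bash
python3 a.py 13 -.364 .012 -.01 .079 20 1 .352
```

```text
22.975 [ 0.59183 -0.20604  0.29976] Fn 4.88 Ft -1.55 Fz 0.31 rpy [-3.1407e+00  5.0000e-04  1.8250e-01] 0.021984673057746047
20.0 [-0.023  0.053]
```

The round is closed at the dot. Backing off the edge, lifting, and carrying the tool back.

Request:
apply_moves(
  moves=[
    [[-0.2, -0.04, 0, 0, 1], [-0.35, -0.07, 0, 0, 1], [-0.35, -0.07, -0.3, 0, 1], [-0.35, -0.07, -1.2, 0, 1], [-0.35, -0.07, -2.2, 0, 1], [-0.37, -1.1, -2.2, 0, 1], [-0.39, -2.3, -2.2, 0, 1], [-0.4, -3.5, -2.2, 0, 1], [-0.42, -4.7, -2.2, 0, 1], [-0.44, -5.9, -2.2, 0, 1]],
  ],
)

```text
time: 24.22
tool_pos: [0.5162, 0.0817, 0.4118]
ee_rot: [3.141, -0.004, 0.182]
wrist_force: [0.6, -0.5, -1.0]
width: 0.0218
finger_force: 30.0
```

Request:
apply_moves(
  moves=[
    [[-0.02, -1.2, 0, 0, 1], [-0.04, -2.2, 0, 0, 1], [-0.05, -2.8, 0, 0, 1], [-0.05, -3.06, 0, 0, 1], [-0.05, -3.06, 0, 0, 1], [-0.05, -3.06, 0, 0, 1], [-0.05, -3.06, 0, 0, 1], [-0.05, -3.06, 0, 0, 1]],
  ],
)

```text
time: 25.22
tool_pos: [0.4868, 0.2292, 0.4099]
ee_rot: [3.141, -0.0, 0.181]
wrist_force: [-0.2, -0.5, -1.7]
width: 0.0218
finger_force: 30.0
```

```bash
python3 f.py 3; python3 -c "
from h import *
s=snapshot('side'); o=s['image'][150:310,260:420]; s2=snapshot('wrist')['image'][120:320,220:480]
a=cv2.resize(o,(400,400)); b=cv2.resize(s2,(400,308)); b=np.vstack([b,np.zeros((92,400,3),np.uint8)])
cv2.imwrite('pics/p3.png',cv2.cvtColor(np.hstack([a,b]),cv2.COLOR_RGB2BGR))"
```

```text
25.375 [0.48673 0.22945 0.40983] F [ 0.31 -0.2  -2.02] sd [0.66 0.4  0.55] tool xy [0.27 0.25] rpy [3.1415 0.     0.1818]
```

View pics/p3.png

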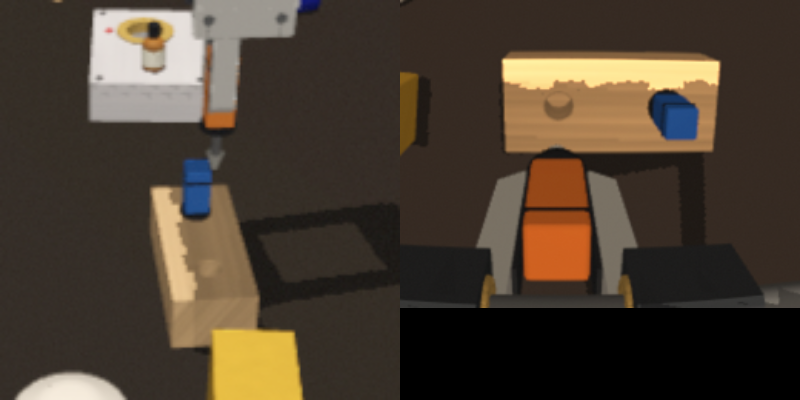

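The picture shows the tool upright in the grip, and the empty slot at wrist pixel about (322.7,188). I'll cast that onto the stand's top.

```bash
python3 -c "
from h import *
s=snapshot('wrist'); print(onz(s,322.7,188.2,.05,True)); g=cv2.cvtColor(s['image'],cv2.COLOR_RGB2HSV)[175:205,300:345]
print(g[13,23],g[13,8]); m=(g[...,2]<int(g[13,8,2])-22)|(g[...,1]>int(g[13,8,1])+25)
n,l,st,c=cv2.connectedComponentsWithStats(m.astype(np.uint8))
for i in range(1,n):
  if st[i,4]>20: print(st[i],onz(s,st[i,0]+st[i,2]/2-.5+300,st[i,1]+st[i,3]/2-.5+175,.05,True))
"
```

```text
[0.48682828 0.22946704 0.05      ]
[ 15 136 163] [ 15 137 166]
[ 14   9  19  14 160] [0.48426692 0.22864685 0.05      ]
```

Request:
apply_moves(
  moves=[
    [[0, 0, 0.8, 0, 1], [0, 0, 1.6, 0, 1], [0, 0, 2.0, 0, 1], [0, 0, 2.2, 0, 1], [0, 0, 2.4, 0, 1], [0, 0, 2.6, 0, 1], [0, 0, 2.7, 0, 1], [0, 0, 2.75, 0, 1], [0, 0, 2.75, 0, 1]],
  ],
)

```text
time: 26.65
tool_pos: [0.4866, 0.2299, 0.2725]
ee_rot: [3.142, -0.0, 0.182]
wrist_force: [0.7, -0.1, -1.3]
width: 0.0217
finger_force: 30.0
```

```bash
python3 f.py 5
```

```text
26.9 [0.48666 0.22997 0.27275] F [ 0.03  0.25 -1.01] sd [0.17 0.28 0.4 ] tool xy [ 0.07 -0.24] rpy [-3.1415e+00 -7.0000e-04  1.8250e-01]
```

Request:
apply_moves(
  moves=[
    [[0, 0, 0.02, 0, 1], [0, 0, 0.04, 0, 1], [0, 0, 0.05, 0, 1], [0, 0, 0.05, 0, 1]],
  ],
)

```text
time: 27.4
tool_pos: [0.4866, 0.2299, 0.2706]
ee_rot: [3.142, -0.001, 0.183]
wrist_force: [-1.5, -0.5, 4.3]
width: 0.0215
finger_force: 30.0
```

```bash
python3 f.py 4
```

```text
27.6 [0.48657 0.22994 0.27062] F [-1.74 -1.15  5.15] sd [0.22 0.51 0.56] tool xy [-1.92  0.81] rpy [ 3.1415e+00 -5.0000e-04  1.8250e-01]
```

Seated with about 6 N under the collar. Opening only part way, to stay clear of the blue tool, then rising.

Request:
apply_moves(
  moves=[
    [[0, 0, 0, 0, 0.6], [0, 0, 0, 0, 0.6], [0, 0, 0, 0, 0.6], [0, 0, -0.2, 0, 0.5], [0, 0, -0.8, 0, 0.4], [0, 0, -1.6, 0, 0.4], [0, 0, -2.4, 0, 0.4], [0, 0, -2.8, 0, 0.4], [0, 0, -2.8, 0, 0.4]],
  ],
)

```text
time: 28.72
tool_pos: [0.4867, 0.23, 0.4128]
ee_rot: [-3.141, -0.006, 0.182]
wrist_force: [0.4, 0.7, -0.3]
width: 0.0567
finger_force: 0.0
```

```bash
python3 f.py 3; python3 -c "
from h import *
s=snapshot('side'); o=s['image'][150:310,260:420]; s2=snapshot('wrist')['image'][120:320,220:480]
a=cv2.resize(o,(400,400)); b=cv2.resize(s2,(400,308)); b=np.vstack([b,np.zeros((92,400,3),np.uint8)])
cv2.imwrite('pics/p4.png',cv2.cvtColor(np.hstack([a,b]),cv2.COLOR_RGB2BGR))"
```

```text
28.875 [0.48644 0.22992 0.40953] F [-0.36  0.14 -0.34] sd [0.4  0.48 0.21] tool xy [-0.33 -0.2 ] rpy [3.1411e+00 2.2000e-03 1.8250e-01]
```

View pics/p4.png

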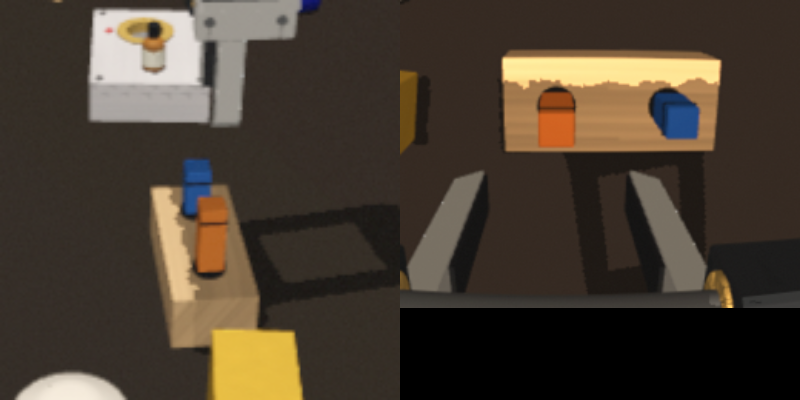

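The deburrer stands upright in its slot with the collar down. The blue tool and the bottle look unmoved, and the gripper is clear.

```bash
python3 -c "
from bench import ticket
print(ticket.close_job())"
```

```text
the job is handed in; nothing more can be done
None
```

I ran the deburrer clockwise once round the bore's edge from the dot back to the dot (about 14 s, roughly 0.5–5 N by wrist readings), put it back upright in its slot with the collar down, and handed the job in; no verdict came back.

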